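# Hold the pendulum angle gauge at its preset angle on a sprung stud

### The arm

A 6-joint arm with a two-finger parallel gripper is mounted at the origin on the work surface. World frame = base frame: x ahead of the robot, y to its left, z up, the work surface at z = 0. Lengths are in m, angles in rad, forces in N, time in s.
With the tool pointing down it reaches from about 0.35 to 0.875 m from the base axis. Payload 4.2 kg.
Tool frame: the origin (TCP) lies midway between the tips of the shut fingers; the grasp point (between the pads) lies 19 mm behind it; z points along the fingers, y is the line along which they close (so a half turn about z gives the same grasp; the last joint's range is limited). The gripper opens to 85 mm and grips with 20 to 120 N. Pads are 22 mm wide; open, the fingers measure 114 mm over their backs; the gripper's body (76 mm by 85 mm) begins 54 mm behind the grasp point. The pads swing forward as they close: fully open they stand 13 mm farther back than shut.
Start: joints at [1.367, 0.385, 0.008, 0, -1.194, -0.259], TCP at [0.279, 0.559, 0.231] pointing down, gripper open.
Joint ranges: [-3.14, 3.14], [-1.21, 2.06], [-1.07, 1.41], [-3.16, 2.05], [-2.99, -0.16], [-3.1, 3.1]. Speed limits (rad/s): [2.79, 2.79, 3.14, 3.14, 3.14, 3.14].

### API

Orientations are given as a unit quaternion [x, y, z, w].
In Python, from bench import * gives the robot as it stands.
- The arm moves only by the tool move_arm, never from a script. Its argument "steps" is a list of rows, each an object of numbers: "gripper": the closure in counts, from 0 (fully open) to 255 (shut); "dx", "dy", "dz": the shift along the tool's x, y, z in units of 25 mm (1.0 is 25 mm); "wx", "wy", "wz": the turn, a rotation vector about the tool's x, y, z in units of 6 degrees (1.0 is 6 degrees). A call has 1 to 12 rows; each row is the pose to reach, as a shift and turn from the pose commanded when the call began, along the tool's axes at that moment; what a row does not reach only later rows make up. A row lasts 1/12 s, in which the tool goes at most 41.7 mm and 7.16 degrees, less where a joint would pass 70% of its speed; a pose out of reach is approached as far as the arm can. A call with a gripper value outside its range is refused whole. The fingers move at their own pace and stop on an object; "grip_force" is the grip in N (left out, the last holds). Time passes only in rows, so rows that repeat a pose let the fingers close. It gives the time, the measured TCP pose, the force, the opening and the grip force at its end, in the units of the state.
- get_obs(): the state, without advancing time (a new reading comes with each control period).
- grab_frame(name): name is "side" or "top" or "wrist"; returns the picture (400x640x3 uint8, blue, green, red); there is no depth.
- calibration(name): a dict with "intrinsics" (3x3 intrinsics, pixels), "world_from_camera" (4x4, takes a point from camera to world coordinates). Camera axes: x right, y down, z forward; pixel columns grow to the right and rows downward; lengths in m; the calibration is good to about 2 mm. A picture is of the moment at which its call begins: read the wrist's pose just before it. calibration takes no time and is no camera call; for the wrist camera it gives the pose at the moment of the call.
- job_done(): hands the job in; it is judged then, once.
Trained networks look in the newest picture that a camera, given by its name, has taken for a name from the list of things; names that differ only in an ending like _2 or _b are one class to them, and where a whole thing is asked for, a point or a joint stands for the part that bears it (a point fixed in the world has none). Each returns a list of dicts, best first, with "confidence" (0 to 1); they miss things now and then, are a little off and sometimes report something else, mostly with a low value. They report only what shows in the picture. A call takes as long as a camera call. They do not tell look-alikes from the thing itself.
- masks_of(thing, camera): "region" (400x640 bool, what is visible of it) and "position" ([column, row] in pixels, amid what is visible of it).
The state is a dict: "time_s": time; "qpos": joint angles; "joint_velocities": joint speeds; "joint_torque": joint torques, N m; "eef_pos": TCP position; "orientation": TCP orientation; "wrist_force": force on the tool from outside, world axes, zero at the start; "moment": the same for the moment, N m; "finger_gap": finger opening in m; "finger_force": force on a finger pad.
Only numpy, scipy, OpenCV 4.12 (cv2) and the standard library are available. Lean on these libraries where they do the work, as an engineer would, in place of code of your own. Each camera call takes 0.05 s, during which the arm holds its last target. There are 200 camera calls.

### The job

Pick up the pendulum angle gauge by the ribbed handle on its top and set the middle of its foot down level on the tall sprung stud of the stud block, pressing the stud gently about half-way in. Then rock the gauge on that stud, keeping the dial face upright, until its swinging pointer comes to rest in the gap between the two prongs of the index set on the dial, so that the bench camera can record it. Finish while holding it like that, still gripped, the stud still pressed about half-way and never down to its stop, and leave everything else on the bench where it is.

Things in the scene. Friction and masses are not known exactly. Their poses are not given: they have to be found in the camera images.
- gauge: Loose pendulum gauge, about 0.35 kg. Origin: centre of the foot's underside; z up, x out of the dial face (at first roughly away from the robot), y along the foot. Steel foot 32 (x) x 100 (y) x 12 mm; round aluminium dial case 110 mm across, x -12 to 12 mm, centre z = 72, top 127 mm; above it a grey ribbed handle block 20 (x) x 44 (y) mm, z = 122 to 168 mm.
- handle (a point): Grip point: middle of the handle block, 150 mm above the underside of the foot, on the gauge's z axis. Grip across its 20 mm thickness (gauge x).
- foot (a point): Centre of the flat underside of the gauge's foot (same as the gauge's origin).
- pointer (a joint): Swinging pointer, a free damped pendulum at the dial centre (72 mm up) turning about gauge x: hangs plumb after a second or two of swinging. 0 = straight to the foot; positive = tip towards gauge +y, rad. With the gauge rolled by r about its own x axis the settled value is -r.
- pointer_tip (a point): Tip of the pointer, 46 mm from the dial centre; its z axis points from the tip to the dial centre.
- index (a joint): Angle of the preset two-pronged index on the dial, same zero and sense as the pointer, between 0.24 and 0.44 rad (so towards gauge +y). Stiff: stays as set.
- index_gap (a point): Middle of the 10 mm gap between the index's two prongs, 46 mm from the dial centre, in the pointer tip's plane: pointer on mark = pointer tip here. The pointer is 3 mm wide.
- block: Fixed stud block: aluminium base 80 (x) x 110 (y) x 30 mm; origin centre of underside, z up. In its middle the tall sprung stud, in a fixed collar 26 mm across, 55 mm high; 36 mm from it at block -y a lower fixed round stud 16 mm across, top 64 mm up. A foot along block y can tip down freely towards block +y, but only some 0.27 rad (stud half pressed) towards -y before meeting the low stud.
- stud_top (a point): Top of the tall stud's ball head (20 mm ball, its centre 10 mm below this point), 80 mm above the bench when not pressed; it goes down with the stud.
- stud (a joint): How far the tall stud is pressed straight down, 0 to 0.012 m (stop). Spring: about 0.9 N to start, then 0.6 N per mm.
- canister: Bystander: small grey objective canister, 36 mm across, 55 mm high; origin centre of its underside. Leave alone.
- reagent: Bystander: amber bottle, 60 mm across, 130 mm high; origin centre of its underside. Leave alone.
- beaker: Bystander: clear beaker, 70 mm across, 85 mm high; origin centre of its underside. Leave alone.
- slidebox: Bystander: flat grey slide box 90 x 170 x 32 mm; origin centre of its underside. Leave alone.
- dish: Bystander: clear covered dish, 92 mm across, 15 mm high; origin centre of its underside. Leave alone.
- driver: Bystander: screwdriver lying down, 170 mm long; origin somewhere along its length. Leave alone.
- dropper: Bystander: little amber dropper bottle, 26 mm across, 60 mm high; origin centre of its underside. Leave alone.
There are look-alikes about, which are no part of the job. Leave any black or red look-alike of the block alone.

How it is judged:
On the way, in this order (a step that is already met when the one before it is completed fails the run):
1. the gauge is lifted off the bench in the gripper (contact force between the fingers and gauge above 2 N and height (world z) of foot above 0.03 m and value of joint stud below 0.001 m), for 0.2 s.
2. its foot is set level (within 7 degrees) with its middle on the tall stud, pressing it at least 1.5 mm (contact force between the fingers and gauge above 2 N and horizontal distance between foot and stud_top below 0.018 m and value of joint stud above 0.0015 m and angle between gauge's own z axis and vertical below 0.12 rad), for 0.2 s.
At the end, for the whole second after the job is handed in: Gauge gripped (over 2 N) and still, mid-foot within 18 mm of the tall stud's axis and over 60 mm up; stud pressed 1.5 to 10.5 mm; pointer at rest (under 0.3 rad/s), within 8 degrees of plumb, tip within 4 mm of the middle of the index gap (contact force between the fingers and gauge above 2 N and horizontal distance between foot and stud_top below 0.018 m and value of joint stud between 0.0015 and 0.0105 m and distance between pointer_tip and index_gap below 0.004 m and angle between pointer_tip's own z axis and vertical below 0.14 rad and velocity of joint pointer between -0.3 and 0.3 rad/s and linear speed of gauge below 0.02 m/s and height (world z) of foot above 0.06 m); the arm keeps its last pose, push and grip.
It fails at once if the stud is pressed down to its stop (over 11.5 mm) (value of joint stud above 0.0115 m).
It fails at once if the gauge is tipped over (leans more than 45 degrees) (angle between gauge's own z axis and vertical above 0.785 rad).
It fails at once if a bystander is moved more than 30 mm (distance of any of canister, reagent, beaker, slidebox, dish, driver, dropper from where it was at the start of the episode above 0.03 m).
It also fails if it takes over 48 s, if anything falls off the work surface, if the arm or the gripper's body presses on something with over 40 N, if the wrist force passes 120 N, or if a joint passes its speed limit or range.

## Working session

There is one attempt and no reset: what is moved stays moved. The work goes in short steps, Python scripts to look and compute and a tool call to move; the robot and the scene stay as the last step left them, time stands still between calls to the robot, and variables do not carry over. Pictures are saved under pics/ and viewed, at most 10 in all, crops included, and the job is handed in when it is done.

Besides the shell and the picture viewer there is one more tool, called as a command line: name --argument value ..., lists and objects as JSON in quotes. move_arm: Moves the arm, as the interface text tells. Its arguments: {"type":"object","properties":{"steps":{"type":"array"},"grip_force":{"type":"number"}},"required":["steps"]}

```bash
mkdir -p pics; ls; cat > h.py <<'E'
from bench import *
import numpy as np, cv2
def pix2plane(name,uv,z,c=None):
    c=c or calibration(name); K=np.array(c["intrinsics"]); T=np.array(c["world_from_camera"])
    d=T[:3,:3]@np.linalg.solve(K,[uv[0],uv[1],1]); o=T[:3,3]
    return o+d*(z-o[2])/d[2]
def proj(name,P,c=None):
    c=c or calibration(name); K=np.array(c["intrinsics"]); T=np.linalg.inv(np.array(c["world_from_camera"]))
    p=K@(T[:3,:3]@np.array(P)+T[:3,3]); return p[:2]/p[2]
E
python3 - <<'E'
from h import *
ims=[]
for n in ["top","side"]:
    im=grab_frame(n); cv2.imwrite(f"pics/{n}0.png",im)
    for t in ["gauge","block","handle","stud_top","index","pointer"]:
        for m in masks_of(t,n)[:3]: print(n,t,round(m["confidence"],2),np.round(m["position"]),m["region"].sum())
    c=calibration(n);print(np.round(c["intrinsics"],1).tolist(),np.round(c["world_from_camera"],3).tolist())
print(get_obs())
E
```

```text
pics
top gauge 0.81 [402. 228.] 367
top block 0.77 [229. 254.] 804
top block 0.76 [263. 212.] 765
top block 0.56 [281. 255.] 716
top handle 0.55 [404. 226.] 330
top handle 0.21 [262. 213.] 760
[[371.4, 0.0, 316.3], [0.0, 371.4, 194.9], [0.0, 0.0, 1.0]] [[0.004, -0.994, 0.108, 0.488], [-1.0, -0.006, -0.015, 0.034], [0.015, -0.108, -0.994, 1.335], [0.0, 0.0, 0.0, 1.0]]
side gauge 0.61 [355. 166.] 579
side block 0.95 [382. 312.] 1727
side block 0.71 [383. 260.] 1131
side block 0.59 [320. 271.] 1219
side handle 0.62 [359. 168.] 544
side stud_top 0.44 [327. 252.] 15
side stud_top 0.41 [383. 292.] 65
side index 0.23 [323. 271.] 1164
side pointer 0.49 [324. 254.] 59
[[407.2, 0.0, 311.6], [0.0, 407.2, 196.1], [0.0, 0.0, 1.0]] [[-0.988, -0.102, 0.116, 0.493], [-0.152, 0.523, -0.839, 0.996], [0.025, -0.846, -0.532, 0.74], [0.0, 0.0, 0.0, 1.0]]
{'time_s': 0.7, 'qpos': array([ 1.36659079e+00,  3.84690959e-01,  7.92170558e-03, -5.15182391e-05,
       -1.19397389e+00, -2.58617288e-01]), 'joint_velocities': array([ 0.00105648,  0.00101822,  0.00165452,  0.00125154, -0.00061808,
        0.00099993]), 'joint_torque': array([ 1.80880338e-04, -3.91956925e+01,  1.88583398e+01,  4.18990508e+00,
       -2.48961705e-04, -1.24177554e-06]), 'eef_pos': array([0.27899481, 0.55926147, 0.2313184 ]), 'orientation': array([ 9.73341481e-01, -2.29360766e-01, -2.46665975e-05, -2.59312198e-05]), 'wrist_force': array([0.31489731, 0.56727834, 0.22620291]), 'moment': array([-0.00896582,  0.06317143,  0.01418991]), 'finger_force': 0.0, 'finger_gap': 0.08545962728985229}
```

```bash
python3 - <<'E'
from h import *
t=cv2.imread("pics/top0.png")[150:350,140:480]; s=cv2.imread("pics/side0.png")
cv2.imwrite("pics/t1.png",cv2.resize(t,None,fx=2.35,fy=2.35,interpolation=cv2.INTER_CUBIC))
cv2.imwrite("pics/s1.png",cv2.resize(s,(800,500),interpolation=cv2.INTER_CUBIC))
E
```

```text
(no output)
```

View pics/t1.png

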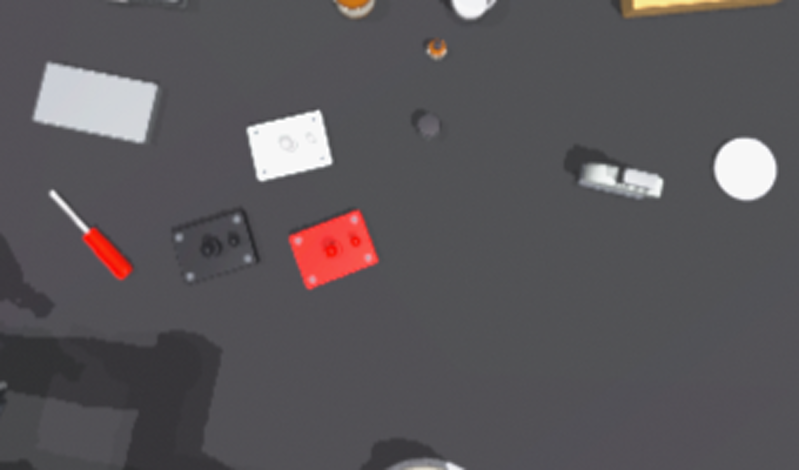

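View pics/s1.png

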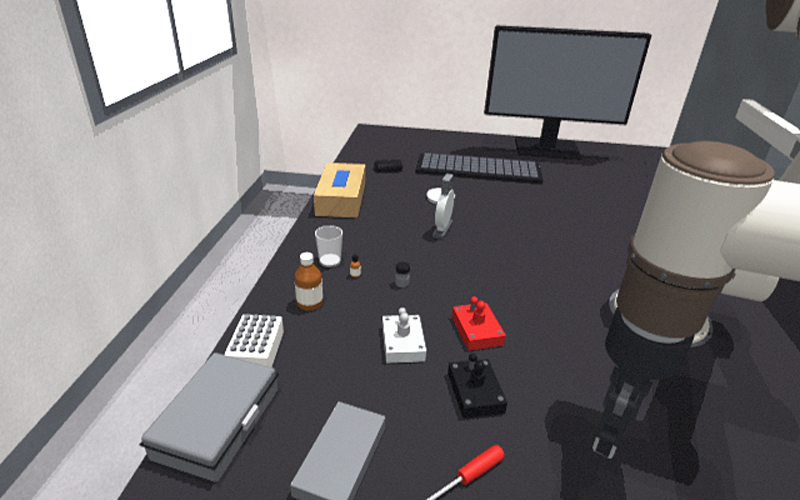

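The aluminium/white block is at top (263,212), side (320,271). The look-alikes are black (229,254) and red (281,255). Only the white one is aluminium and neither black nor red, so it is the one meant. The gauge stands at top (402,228), with its low stud side to the right of the image (world -y).

```bash
python3 - <<'E'
from h import *
print("handle",pix2plane("top",(404,226),.15),pix2plane("side",(359,168),.12))
print("gauge",pix2plane("top",(402,228),.1))
# crop pixel -> full
f=lambda u,v:(140+u/2.35,150+v/2.35)
print("handle top",[pix2plane("top",f(*p),.168).round(3) for p in [(623,170),(663,178),(660,195)]])
print("tall",pix2plane("top",f(288,143),.075),"low",pix2plane("top",f(311,138),.064))
print("tall side",pix2plane("side",(403/1.25,313/1.25),.078))
b=[pix2plane("top",f(*p),.03)[:2] for p in [(247,127),(320,111),(332,163),(259,180)]]
print(np.round(b,3), np.mean(b,0))
print("canister",pix2plane("top",f(428,125),.05),"dropper",pix2plane("top",f(436,48),.05))
c=calibration("wrist");print(np.round(c["world_from_camera"],3).tolist(),c["intrinsics"])
s=cv2.imread("pics/side0.png")[225:305,290:420]
t=cv2.imread("pics/top0.png")[185:295,200:310]
cv2.imwrite("pics/z.png",np.hstack([cv2.resize(s,(390,300)),cv2.resize(t,(400,300))]))
E
```

```text
handle [ 0.51862348 -0.26391149  0.15      ] [ 0.50352517 -0.17994297  0.12      ]
gauge [ 0.51323767 -0.26966586  0.1       ]
handle top [array([ 0.53 , -0.263,  0.168]), array([ 0.519, -0.317,  0.168]), array([ 0.497, -0.312,  0.168])]
tall [0.56947382 0.19753084 0.075     ] low [0.57765306 0.16566361 0.064     ]
tall side [0.57127273 0.20141227 0.078     ]
[[0.596 0.265]
 [0.621 0.156]
 [0.543 0.137]
 [0.517 0.245]] [0.56916066 0.20100083]
canister [ 0.59882621 -0.0052312   0.05      ] dropper [ 0.71423249 -0.01687049  0.05      ]
[[-0.446, -0.86, -0.247, 0.343], [-0.895, 0.429, 0.125, 0.527], [-0.001, 0.277, -0.961, 0.375], [0.0, 0.0, 0.0, 1.0]] [[343.97558736   0.         317.19820729]
 [  0.         343.97558736 202.47899098]
 [  0.           0.           1.        ]]
```

View pics/z.png

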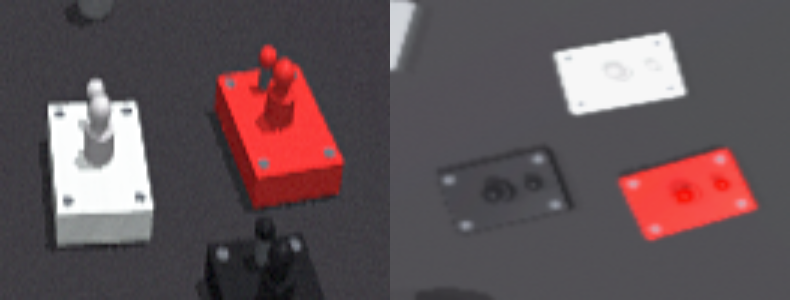

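The enlarged crop shows the white block at left in the side view, with its tall stud in front and its low stud behind towards -y. That confirms it. Its base centre is about (0.569, 0.201) and its yaw about 13.4°. Next I move towards the gauge.

move_arm --steps '[{"gripper": 0, "dx": 11.8, "dy": 13.1, "dz": -2.8, "wz": 6.2}, {"gripper": 0, "dx": 11.8, "dy": 13.1, "dz": -2.8, "wz": 6.2}, {"gripper": 0, "dx": 11.8, "dy": 13.1, "dz": -2.8, "wz": 6.2}, {"gripper": 0, "dx": 11.8, "dy": 13.1, "dz": -2.8, "wz": 6.2}, {"gripper": 0, "dx": 11.8, "dy": 13.1, "dz": -2.8, "wz": 6.2}, {"gripper": 0, "dx": 11.8, "dy": 13.1, "dz": -2.8, "wz": 6.2}, {"gripper": 0, "dx": 11.8, "dy": 13.1, "dz": -2.8, "wz": 6.2}, {"gripper": 0, "dx": 11.8, "dy": 13.1, "dz": -2.8, "wz": 6.2}, {"gripper": 0, "dx": 11.8, "dy": 13.1, "dz": -2.8, "wz": 6.2}, {"gripper": 0, "dx": 11.8, "dy": 13.1, "dz": -2.8, "wz": 6.2}, {"gripper": 0, "dx": 11.8, "dy": 13.1, "dz": -2.8, "wz": 6.2}, {"gripper": 0, "dx": 11.8, "dy": 13.1, "dz": -2.8, "wz": 6.2}]'

```text
$.steps[0]: bad value
```

```bash
cat >> h.py <<'E'
from scipy.spatial.transform import Rotation as Ro
def togo(P,yaw_y=None,Rt=None):
    """move to TCP position P, tool down with tool y at world angle yaw_y (deg), or rotation Rt"""
    o=get_obs(); R=Ro.from_quat(o["orientation"])
    if Rt is None:
        a=np.deg2rad(yaw_y); y=np.array([np.cos(a),np.sin(a),0]); z=np.array([0,0,-1.]); Rt=Ro.from_matrix(np.c_[np.cross(y,z),y,z])
    d=R.inv().apply(np.array(P)-o["eef_pos"])/.025
    w=np.rad2deg((R.inv()*Rt).as_rotvec())/6
    print("t",o["time_s"],"at",o["eef_pos"].round(4),"d",d.round(3),"w",w.round(3),"F",o["wrist_force"].round(2),"gap",round(o["finger_gap"],4))
E
python3 -c "
from h import *
togo([.513,-.288,.30],168.5)"
```

```text
t 0.7 at [0.279  0.5593 0.2313] d [23.507 26.145 -2.75 ] w [0.0000e+00 1.0000e-03 1.2497e+01] F [0.31 0.57 0.23] gap 0.0855
```

move_arm --steps '[{"gripper": 0, "dx": 1.0, "dy": 1.1, "dz": -0.4, "wx": 0, "wy": 0, "wz": 0.6}, {"gripper": 0, "dx": 2.0, "dy": 2.2, "dz": -0.8, "wx": 0, "wy": 0, "wz": 1.1}, {"gripper": 0, "dx": 3.0, "dy": 3.3, "dz": -1.2, "wx": 0, "wy": 0, "wz": 1.7}, {"gripper": 0, "dx": 4.0, "dy": 4.4, "dz": -1.6, "wx": 0, "wy": 0, "wz": 2.2}, {"gripper": 0, "dx": 5.0, "dy": 5.5, "dz": -2.0, "wx": 0, "wy": 0, "wz": 2.7}, {"gripper": 0, "dx": 6.0, "dy": 6.6, "dz": -2.4, "wx": 0, "wy": 0, "wz": 3.2}, {"gripper": 0, "dx": 7.0, "dy": 7.7, "dz": -2.8, "wx": 0, "wy": 0, "wz": 3.8}, {"gripper": 0, "dx": 8.0, "dy": 8.8, "dz": -2.8, "wx": 0, "wy": 0, "wz": 4.3}, {"gripper": 0, "dx": 9.0, "dy": 9.9, "dz": -2.8, "wx": 0, "wy": 0, "wz": 4.8}, {"gripper": 0, "dx": 10.0, "dy": 11.0, "dz": -2.8, "wx": 0, "wy": 0, "wz": 5.4}, {"gripper": 0, "dx": 11.0, "dy": 12.1, "dz": -2.8, "wx": 0, "wy": 0, "wz": 5.9}, {"gripper": 0, "dx": 12.0, "dy": 13.2, "dz": -2.8, "wx": 0, "wy": 0, "wz": 6.4}]'

```text
time_s: 1.7
eef_pos: [0.4001, 0.1283, 0.3018]
orientation: [0.843, -0.538, 0.0, -0.001]
wrist_force: [1.5, 1.2, 0.6]
finger_gap: 0.0853
finger_force: 0.0
```

```bash
python3 -c "
from h import *
togo([.513,-.288,.30],168.5)"
```

```text
t 1.7 at [0.4001 0.1283 0.3018] d [17.001  2.934  0.063] w [-0.012  0.007  6.079] F [1.53 1.17 0.57] gap 0.0853
```

move_arm --steps '[{"gripper": 0, "dx": 1.5, "dy": 0.3, "dz": 0, "wx": 0, "wy": 0, "wz": 0.6}, {"gripper": 0, "dx": 3.0, "dy": 0.6, "dz": 0, "wx": 0, "wy": 0, "wz": 1.1}, {"gripper": 0, "dx": 4.5, "dy": 0.8, "dz": 0, "wx": 0, "wy": 0, "wz": 1.7}, {"gripper": 0, "dx": 6.0, "dy": 1.1, "dz": 0, "wx": 0, "wy": 0, "wz": 2.2}, {"gripper": 0, "dx": 7.5, "dy": 1.4, "dz": 0, "wx": 0, "wy": 0, "wz": 2.7}, {"gripper": 0, "dx": 9.0, "dy": 1.6, "dz": 0, "wx": 0, "wy": 0, "wz": 3.2}, {"gripper": 0, "dx": 10.5, "dy": 1.9, "dz": 0, "wx": 0, "wy": 0, "wz": 3.8}, {"gripper": 0, "dx": 12.0, "dy": 2.2, "dz": 0, "wx": 0, "wy": 0, "wz": 4.3}, {"gripper": 0, "dx": 13.5, "dy": 2.4, "dz": 0, "wx": 0, "wy": 0, "wz": 4.8}, {"gripper": 0, "dx": 15.0, "dy": 2.7, "dz": 0, "wx": 0, "wy": 0, "wz": 5.4}, {"gripper": 0, "dx": 16.5, "dy": 2.8, "dz": 0, "wx": 0, "wy": 0, "wz": 6.1}, {"gripper": 0, "dx": 16.5, "dy": 2.8, "dz": 0, "wx": 0, "wy": 0, "wz": 6.1}]'

```text
time_s: 2.7
eef_pos: [0.5128, -0.2783, 0.2997]
orientation: [-0.63, 0.777, 0.0, -0.001]
wrist_force: [1.2, 0.3, -0.0]
finger_gap: 0.0853
finger_force: 0.0
```

```bash
python3 - <<'E'
from h import *
togo([.513,-.288,.30],168.5)
c=calibration("wrist"); im=grab_frame("wrist"); cv2.imwrite("pics/w1.png",im)
m=masks_of("handle","wrist")[:2]
for k in m: 
    print(k["confidence"],k["position"],pix2plane("wrist",k["position"],.16,c))
np.save("c1.npy",np.array(c["world_from_camera"]))
E
```

```text
t 2.7 at [ 0.5128 -0.2783  0.2997] d [ 0.38  -0.087 -0.014] w [ 0.011 -0.012 -0.076] F [ 1.25  0.28 -0.02] gap 0.0853
0.81 [306.9, 165.6] [ 0.51765436 -0.30089395  0.16      ]
```

View pics/w1.png

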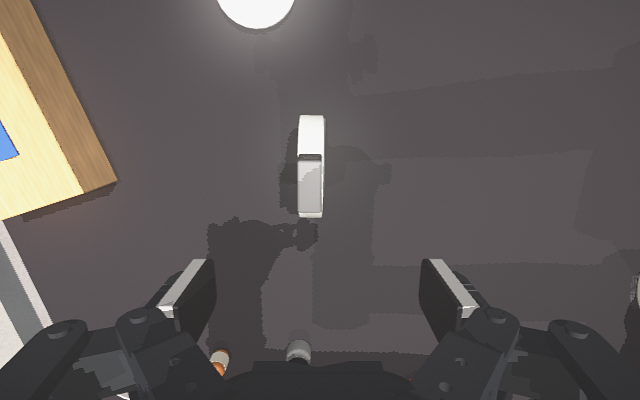

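The wrist view shows the handle top as a rectangle, roughly columns 301–322 and rows 159–213. The dial side faces left, which is +x.

```bash
python3 - <<'E'
from h import *
c={"intrinsics":calibration("wrist")["intrinsics"],"world_from_camera":np.load("c1.npy")}
for z in (.168,):
  q=[pix2plane("wrist",p,z,c) for p in [(301,160),(322,160),(323,213),(300,213)]]
  print(np.round(q,3),np.mean(q,0))
im=cv2.imread("pics/w1.png")[100:230,270:350]
g=cv2.cvtColor(im,cv2.COLOR_BGR2GRAY)
for r in [62,75,90,105]: 
  i=np.where(g[r]>110)[0]; print(r+100,i.min()+270,i.max()+270)
print(g[50:122,40])
a=[pix2plane("wrist",p,.168,c) for p in [(311.5,160),(311.5,213)]]; v=a[0]-a[1]; print(np.rad2deg(np.arctan2(v[0],-v[1])))
E
```

```text
[[ 0.521 -0.308  0.168]
 [ 0.504 -0.304  0.168]
 [ 0.513 -0.26   0.168]
 [ 0.531 -0.264  0.168]] [ 0.51727156 -0.28402285  0.168     ]
162 297 324
175 297 324
190 298 323
205 298 322
[247 248 250 255  79  92 105 101 107  92 121 176 204 221 220 220 220 220
 219 219 220 215 190 190 190 191 191 190 191 189 189 189 190 190 189 189
 188 188 188 188 187 186 187 186 186 186 185 186 185 185 185 184 185 185
 182 182 182 183 181 181 181 174 162 220 212 202 190 156  87  92  94  94]
-12.221913367713473
```

```bash
python3 -c "
from h import *
togo([.518,-.284,.133],167.8)"
```

```text
t 2.8 at [ 0.5115 -0.2745  0.3002] d [ 0.323 -0.345  6.689] w [0.017 0.003 0.091] F [-0.35  0.92 -0.57] gap 0.0853
```

move_arm --steps '[{"gripper": 0, "dx": 0.3, "dy": -0.35, "dz": 0.8, "wx": 0, "wy": 0, "wz": 0.1}, {"gripper": 0, "dx": 0.3, "dy": -0.35, "dz": 1.9, "wx": 0, "wy": 0, "wz": 0.1}, {"gripper": 0, "dx": 0.3, "dy": -0.35, "dz": 3.0, "wx": 0, "wy": 0, "wz": 0.1}, {"gripper": 0, "dx": 0.3, "dy": -0.35, "dz": 4.1, "wx": 0, "wy": 0, "wz": 0.1}, {"gripper": 0, "dx": 0.3, "dy": -0.35, "dz": 5.1, "wx": 0, "wy": 0, "wz": 0.1}, {"gripper": 0, "dx": 0.3, "dy": -0.35, "dz": 5.9, "wx": 0, "wy": 0, "wz": 0.1}, {"gripper": 0, "dx": 0.3, "dy": -0.35, "dz": 6.4, "wx": 0, "wy": 0, "wz": 0.1}, {"gripper": 0, "dx": 0.3, "dy": -0.35, "dz": 6.7, "wx": 0, "wy": 0, "wz": 0.1}, {"gripper": 0, "dx": 0.3, "dy": -0.35, "dz": 6.7, "wx": 0, "wy": 0, "wz": 0.1}, {"gripper": 0, "dx": 0.3, "dy": -0.35, "dz": 6.7, "wx": 0, "wy": 0, "wz": 0.1}]'

```text
time_s: 3.63
eef_pos: [0.5191, -0.2818, 0.1346]
orientation: [-0.629, 0.777, -0.0, 0.0]
wrist_force: [0.5, -1.3, 0.5]
finger_gap: 0.0854
finger_force: 0.0
```

```bash
python3 -c "
from h import *
togo([.518,-.284,.133],167.8)"
```

```text
t 3.6333 at [ 0.5191 -0.2818  0.1346] d [0.093 0.023 0.065] w [-0.009 -0.003  0.028] F [ 0.51 -1.29  0.47] gap 0.0854
```

Good; close the gripper.

move_arm --steps '[{"gripper": 80, "dx": 0.1, "dy": 0, "dz": 0, "wx": 0, "wy": 0, "wz": 0}, {"gripper": 150, "dx": 0.1, "dy": 0, "dz": 0, "wx": 0, "wy": 0, "wz": 0}, {"gripper": 180, "dx": 0.1, "dy": 0, "dz": 0, "wx": 0, "wy": 0, "wz": 0}, {"gripper": 210, "dx": 0.1, "dy": 0, "dz": 0, "wx": 0, "wy": 0, "wz": 0}, {"gripper": 240, "dx": 0.1, "dy": 0, "dz": 0, "wx": 0, "wy": 0, "wz": 0}, {"gripper": 255, "dx": 0.1, "dy": 0, "dz": 0, "wx": 0, "wy": 0, "wz": 0}, {"gripper": 255, "dx": 0.1, "dy": 0, "dz": 0, "wx": 0, "wy": 0, "wz": 0}, {"gripper": 255, "dx": 0.1, "dy": 0, "dz": 0, "wx": 0, "wy": 0, "wz": 0}, {"gripper": 255, "dx": 0.1, "dy": 0, "dz": 0, "wx": 0, "wy": 0, "wz": 0}, {"gripper": 255, "dx": 0.1, "dy": 0, "dz": 0, "wx": 0, "wy": 0, "wz": 0}]' --grip_force 80

```text
time_s: 4.47
eef_pos: [0.5185, -0.2851, 0.1343]
orientation: [-0.629, 0.778, -0.001, 0.0]
wrist_force: [0.0, -0.7, 3.6]
finger_gap: 0.0193
finger_force: 79.6
```

```bash
python3 -c "
from h import *
togo([.49,.12,.42],208)"
```

```text
t 4.4667 at [ 0.5185 -0.2851  0.1343] d [-15.598   4.501 -11.438] w [-0.008 -0.008 -6.685] F [ 0.04 -0.69  3.6 ] gap 0.0193
```

move_arm --steps '[{"gripper": 255, "dx": 0, "dy": 0, "dz": -0.4, "wx": 0, "wy": 0, "wz": 0}, {"gripper": 255, "dx": 0, "dy": 0, "dz": -1.0, "wx": 0, "wy": 0, "wz": 0}, {"gripper": 255, "dx": 0, "dy": 0, "dz": -2.0, "wx": 0, "wy": 0, "wz": 0}, {"gripper": 255, "dx": 0, "dy": 0, "dz": -3.0, "wx": 0, "wy": 0, "wz": 0}, {"gripper": 255, "dx": 0, "dy": 0, "dz": -4.0, "wx": 0, "wy": 0, "wz": 0}, {"gripper": 255, "dx": 0, "dy": 0, "dz": -5.0, "wx": 0, "wy": 0, "wz": 0}, {"gripper": 255, "dx": 0, "dy": 0, "dz": -6.0, "wx": 0, "wy": 0, "wz": 0}]'

```text
time_s: 5.05
eef_pos: [0.5169, -0.2839, 0.2834]
orientation: [-0.628, 0.778, 0.002, -0.001]
wrist_force: [0.3, -0.4, -4.6]
finger_gap: 0.0193
finger_force: 78.7
```

```bash
python3 -c "
from h import *
togo([.49,.10,.42],208)"
```

```text
t 5.05 at [ 0.5169 -0.2839  0.2834] d [-14.796   4.302  -5.42 ] w [ 0.033  0.031 -6.689] F [ 0.32 -0.37 -4.65] gap 0.0193
```

move_arm --steps '[{"gripper": 255, "dx": -1.0, "dy": 0.3, "dz": -0.5, "wx": 0, "wy": 0, "wz": -0.4}, {"gripper": 255, "dx": -2.3, "dy": 0.7, "dz": -1.0, "wx": 0, "wy": 0, "wz": -1.0}, {"gripper": 255, "dx": -3.6, "dy": 1.1, "dz": -1.5, "wx": 0, "wy": 0, "wz": -1.6}, {"gripper": 255, "dx": -4.9, "dy": 1.5, "dz": -2.0, "wx": 0, "wy": 0, "wz": -2.2}, {"gripper": 255, "dx": -6.2, "dy": 1.9, "dz": -2.5, "wx": 0, "wy": 0, "wz": -2.8}, {"gripper": 255, "dx": -7.5, "dy": 2.3, "dz": -3.0, "wx": 0, "wy": 0, "wz": -3.4}, {"gripper": 255, "dx": -8.8, "dy": 2.7, "dz": -3.5, "wx": 0, "wy": 0, "wz": -4.0}, {"gripper": 255, "dx": -10.1, "dy": 3.1, "dz": -4.0, "wx": 0, "wy": 0, "wz": -4.6}, {"gripper": 255, "dx": -11.4, "dy": 3.5, "dz": -4.5, "wx": 0, "wy": 0, "wz": -5.2}, {"gripper": 255, "dx": -12.7, "dy": 3.9, "dz": -5.0, "wx": 0, "wy": 0, "wz": -5.8}, {"gripper": 255, "dx": -14.0, "dy": 4.2, "dz": -5.4, "wx": 0, "wy": 0, "wz": -6.3}, {"gripper": 255, "dx": -15.0, "dy": 4.4, "dz": -5.5, "wx": 0, "wy": 0, "wz": -6.7}]'

```text
time_s: 6.05
eef_pos: [0.4883, 0.1074, 0.4221]
orientation: [0.859, -0.513, -0.0, -0.001]
wrist_force: [0.8, -0.4, -4.7]
finger_gap: 0.0191
finger_force: 78.7
```

```bash
python3 -c "
from h import *
togo([.42,.56,.50],260)
print(proj('side',[.42,.56,.44]))"
```

```text
t 6.05 at [0.4883 0.1074 0.4221] d [-17.237  -6.188  -3.089] w [-0.011  0.011 -8.613] F [ 0.83 -0.39 -4.65] gap 0.0191
[414.81115788 222.4115058 ]
```

move_arm --steps '[{"gripper": 255, "dx": -1.5, "dy": -0.5, "dz": -0.3, "wx": 0, "wy": 0, "wz": -0.7}, {"gripper": 255, "dx": -3.0, "dy": -1.1, "dz": -0.5, "wx": 0, "wy": 0, "wz": -1.5}, {"gripper": 255, "dx": -4.5, "dy": -1.6, "dz": -0.8, "wx": 0, "wy": 0, "wz": -2.3}, {"gripper": 255, "dx": -6.0, "dy": -2.2, "dz": -1.1, "wx": 0, "wy": 0, "wz": -3.1}, {"gripper": 255, "dx": -7.5, "dy": -2.7, "dz": -1.4, "wx": 0, "wy": 0, "wz": -3.9}, {"gripper": 255, "dx": -9.0, "dy": -3.2, "dz": -1.6, "wx": 0, "wy": 0, "wz": -4.7}, {"gripper": 255, "dx": -10.5, "dy": -3.8, "dz": -1.9, "wx": 0, "wy": 0, "wz": -5.5}, {"gripper": 255, "dx": -12.0, "dy": -4.3, "dz": -2.2, "wx": 0, "wy": 0, "wz": -6.3}, {"gripper": 255, "dx": -13.5, "dy": -4.9, "dz": -2.4, "wx": 0, "wy": 0, "wz": -7.1}, {"gripper": 255, "dx": -15.0, "dy": -5.4, "dz": -2.7, "wx": 0, "wy": 0, "wz": -7.8}, {"gripper": 255, "dx": -16.3, "dy": -5.9, "dz": -3.0, "wx": 0, "wy": 0, "wz": -8.3}, {"gripper": 255, "dx": -17.2, "dy": -6.2, "dz": -3.1, "wx": 0, "wy": 0, "wz": -8.6}]'

```text
time_s: 7.05
eef_pos: [0.4221, 0.5608, 0.4961]
orientation: [0.996, -0.087, -0.002, 0.002]
wrist_force: [0.1, 0.4, -4.4]
finger_gap: 0.0194
finger_force: 78.8
```

move_arm --steps '[{"gripper": 255, "dx": 0, "dy": 0, "dz": 0, "wx": 0, "wy": 0, "wz": 0}, {"gripper": 255, "dx": 0, "dy": 0, "dz": 0, "wx": 0, "wy": 0, "wz": 0}, {"gripper": 255, "dx": 0, "dy": 0, "dz": 0, "wx": 0, "wy": 0, "wz": 0}, {"gripper": 255, "dx": 0, "dy": 0, "dz": 0, "wx": 0, "wy": 0, "wz": 0}, {"gripper": 255, "dx": 0, "dy": 0, "dz": 0, "wx": 0, "wy": 0, "wz": 0}, {"gripper": 255, "dx": 0, "dy": 0, "dz": 0, "wx": 0, "wy": 0, "wz": 0}]'

```text
time_s: 7.55
eef_pos: [0.4239, 0.5559, 0.5]
orientation: [0.996, -0.09, 0.0, -0.001]
wrist_force: [-0.1, -1.1, -4.4]
finger_gap: 0.0193
finger_force: 79.4
```

```bash
cat >> h.py <<'E'
def rectify(name,im,off=.1343,s=4,xp=.012):
    """face-on view of the dial: s px/mm, 140x200 mm; from the TCP pose"""
    o=get_obs(); R=Ro.from_quat(o["orientation"]).as_matrix(); gx,gy,gz=-R[:,1],-R[:,0],-R[:,2]
    f=o["eef_pos"]-gz*off
    src=np.float32([proj(name,f+gx*xp+gy*a+gz*b) for a,b in [(-.07,-.01),(.07,-.01),(.07,.18),(-.07,.18)]])
    # gauge y shown to the right, seen from +x
    dst=np.float32([(0,190*s),(140*s,190*s),(140*s,0),(0,0)])
    return cv2.warpPerspective(im,cv2.getPerspectiveTransform(src,dst),(140*s,190*s),flags=cv2.INTER_CUBIC),src
E
python3 - <<'E'
from h import *
togo([.42,.56,.50],260)
im=grab_frame("side"); cv2.imwrite("pics/s2.png",im)
w,src=rectify("side",im); cv2.imwrite("pics/r2.png",cv2.resize(w,None,fx=.75,fy=.75))
for t in ("index","pointer","pointer_tip","index_gap"):
  for k in masks_of(t,"side")[:2]: print(t,k["confidence"],k["position"],k["region"].sum())
lo=src.min(0).astype(int)-20; hi=src.max(0).astype(int)+20; print(lo,hi)
cv2.imwrite("pics/s2c.png",cv2.resize(im[max(lo[1],0):hi[1],lo[0]:hi[0]],None,fx=2.5,fy=2.5,interpolation=cv2.INTER_CUBIC))
E
```

```text
t 7.55 at [0.4239 0.5559 0.5   ] d [-0.182 -0.132 -0.001] w [-0.011 -0.002 -0.064] F [-0.05 -1.07 -4.39] gap 0.0193
index 0.56 [421.4, 243.3] 56
pointer 0.69 [409.9, 232.5] 197
pointer_tip 0.58 [412.7, 229.2] 187
index_gap 0.59 [419.3, 244.6] 74
[331 119] [511 308]
```

View pics/r2.png

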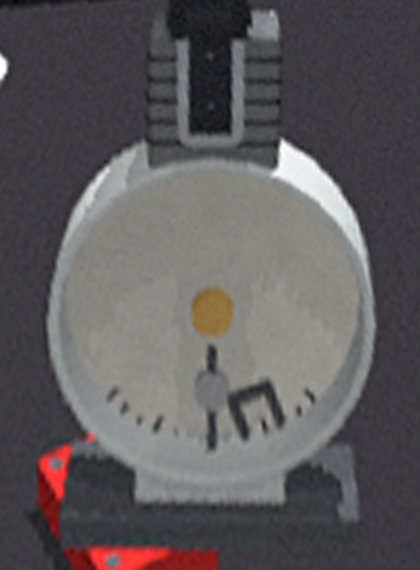

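The face-on view shows the pointer hanging plumb, hub (212,312) and tip (211,450). The index fork's prongs end at (245,438) and (283,425), on the right, which is the gauge +y side. The index is about 0.41 rad, and I refine that next.

```bash
python3 - <<'E'
from h import *
w=cv2.imread("pics/r2.png"); g=cv2.cvtColor(w,cv2.COLOR_BGR2GRAY)
m=(g<110).astype(np.uint8); n,l,st,ce=cv2.connectedComponentsWithStats(m)
for i in range(1,n):
  x,y,ww,h,a=st[i]
  if a>30 and 330<y<460 and 100<x<330: print(st[i],ce[i].round(1))
i=max([i for i in range(1,n) if 220<ce[i][0]<300 and 380<ce[i][1]<440],key=lambda i:st[i][4])
ys,xs=np.where(l==i); print(cv2.minAreaRect(np.c_[xs,ys].astype(np.float32)))
for c in [(212,312),(211,314)]:
  dx,dy=xs-c[0],ys-c[1]; th=np.degrees(np.arctan2(dx,dy)); r=np.hypot(dx,dy)/3
  for a in (34,37,40,43,46): 
    t=th[abs(r-a)<1.2]; 
    if len(t): print(c,a,t.min().round(1),t.max().round(1),((t.min()+t.max())/2).round(2))
E
```

```text
[196 344  29  41 457] [210.2 364.9]
[ 226  379   60   62 1598] [253.3 405.2]
[107 388  12  13  83] [112.2 394. ]
[305 389  11  15  89] [310.1 395.9]
[121 402   8  12  63] [124.2 407.6]
[206 405  12  46 442] [211.3 428.7]
[296 406   6  10  49] [298.4 410.5]
[153 416  10  17 102] [157.4 423.9]
[261 418   8  16  80] [264.2 425.8]
((255.4499969482422, 409.35003662109375), (52.177581787109375, 51.22889709472656), 71.56504821777344)
(212, 312) 34 9.7 38.8 24.29
(212, 312) 37 10.7 37.1 23.88
(212, 312) 40 11.7 36.0 23.84
(212, 312) 43 12.4 35.0 23.67
(212, 312) 46 29.8 31.3 30.56
(211, 314) 34 10.5 39.7 25.08
(211, 314) 37 11.6 37.8 24.72
(211, 314) 40 12.4 37.0 24.67
(211, 314) 43 13.3 35.7 24.48
```

```bash
python3 -c "
from h import *
togo([.57,.20,.26],240)"
```

```text
t 7.8 at [0.4237 0.5569 0.4992] d [ 8.319 12.997  9.561] w [-4.000e-03  1.000e-03  3.278e+00] F [-0.46 -0.11 -4.46] gap 0.0189
```

move_arm --steps '[{"gripper": 255, "dx": 0.6, "dy": 0.9, "dz": 0.6, "wx": 0, "wy": 0, "wz": 0.2}, {"gripper": 255, "dx": 1.3, "dy": 2.1, "dz": 1.5, "wx": 0, "wy": 0, "wz": 0.5}, {"gripper": 255, "dx": 2.1, "dy": 3.3, "dz": 2.3, "wx": 0, "wy": 0, "wz": 0.8}, {"gripper": 255, "dx": 2.9, "dy": 4.5, "dz": 3.2, "wx": 0, "wy": 0, "wz": 1.1}, {"gripper": 255, "dx": 3.7, "dy": 5.8, "dz": 4.1, "wx": 0, "wy": 0, "wz": 1.4}, {"gripper": 255, "dx": 4.5, "dy": 7.1, "dz": 5.0, "wx": 0, "wy": 0, "wz": 1.7}, {"gripper": 255, "dx": 5.3, "dy": 8.3, "dz": 5.9, "wx": 0, "wy": 0, "wz": 2.0}, {"gripper": 255, "dx": 6.1, "dy": 9.5, "dz": 6.8, "wx": 0, "wy": 0, "wz": 2.4}, {"gripper": 255, "dx": 6.9, "dy": 10.7, "dz": 7.7, "wx": 0, "wy": 0, "wz": 2.7}, {"gripper": 255, "dx": 7.6, "dy": 11.8, "dz": 8.6, "wx": 0, "wy": 0, "wz": 3.0}, {"gripper": 255, "dx": 8.1, "dy": 12.6, "dz": 9.2, "wx": 0, "wy": 0, "wz": 3.2}, {"gripper": 255, "dx": 8.3, "dy": 13.0, "dz": 9.5, "wx": 0, "wy": 0, "wz": 3.3}]'

```text
time_s: 8.8
eef_pos: [0.5688, 0.1961, 0.258]
orientation: [0.965, -0.262, -0.002, 0.002]
wrist_force: [-0.1, 0.5, -4.6]
finger_gap: 0.0189
finger_force: 79.9
```

move_arm --steps '[{"gripper": 255, "dx": 0, "dy": 0, "dz": 0, "wx": 0, "wy": 0, "wz": 0}, {"gripper": 255, "dx": 0, "dy": 0, "dz": 0, "wx": 0, "wy": 0, "wz": 0}, {"gripper": 255, "dx": 0, "dy": 0, "dz": 0, "wx": 0, "wy": 0, "wz": 0}, {"gripper": 255, "dx": 0, "dy": 0, "dz": 0, "wx": 0, "wy": 0, "wz": 0}]'

```text
time_s: 9.13
eef_pos: [0.5699, 0.2019, 0.2627]
orientation: [0.966, -0.259, 0.001, -0.001]
wrist_force: [-0.0, 0.3, -3.5]
finger_gap: 0.0192
finger_force: 79.9
```

```bash
python3 - <<'E'
from h import *
togo([.57,.20,.216],240)
im=grab_frame("side"); 
o=get_obs(); f=o["eef_pos"]-[0,0,.1343]
for k in masks_of("stud_top","side")[:3]: print(k["confidence"],k["position"],pix2plane("side",k["position"],.07))
a=proj("side",f); b=proj("side",[.57,.2,.08]); print(a,b)
for p,c in((a,(0,0,255)),(b,(0,255,0))): cv2.circle(im,tuple(int(v) for v in p),1,c,-1)
u,v=b.astype(int); cv2.imwrite("pics/s3.png",cv2.resize(im[v-120:v+60,u-90:u+90],None,fx=3.3,fy=3.3,interpolation=cv2.INTER_CUBIC))
E
```

```text
t 9.1333 at [0.5699 0.2019 0.2627] d [0.039 0.067 1.87 ] w [-0.025 -0.013 -0.003] F [-0.03  0.31 -3.48] gap 0.0192
0.69 [321.0, 269.9] [0.56606587 0.2645197  0.07      ]
0.61 [385.6, 241.5] [0.41224816 0.1251367  0.07      ]
0.54 [328.9, 211.3] [0.57660715 0.0123387  0.07      ]
[323.80512324 234.71512822] [323.00334247 249.4894532 ]
```

View pics/s3.png

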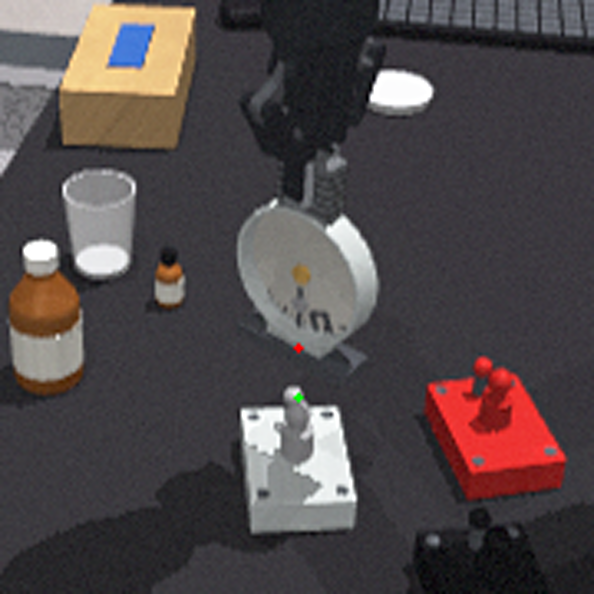

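The gauge hangs over the white block. The foot (red dot) lines up with the tall stud's head near crop pixel (296,402). Now I lower it gently.

move_arm --steps '[{"gripper": 255, "dx": 0, "dy": 0.05, "dz": 0.4, "wx": 0, "wy": 0, "wz": 0}, {"gripper": 255, "dx": 0, "dy": 0.05, "dz": 0.9, "wx": 0, "wy": 0, "wz": 0}, {"gripper": 255, "dx": 0, "dy": 0.05, "dz": 1.3, "wx": 0, "wy": 0, "wz": 0}, {"gripper": 255, "dx": 0, "dy": 0.05, "dz": 1.6, "wx": 0, "wy": 0, "wz": 0}, {"gripper": 255, "dx": 0, "dy": 0.05, "dz": 1.8, "wx": 0, "wy": 0, "wz": 0}, {"gripper": 255, "dx": 0, "dy": 0.05, "dz": 1.9, "wx": 0, "wy": 0, "wz": 0}, {"gripper": 255, "dx": 0, "dy": 0.05, "dz": 2.0, "wx": 0, "wy": 0, "wz": 0}, {"gripper": 255, "dx": 0, "dy": 0.05, "dz": 2.0, "wx": 0, "wy": 0, "wz": 0}, {"gripper": 255, "dx": 0, "dy": 0.05, "dz": 2.0, "wx": 0, "wy": 0, "wz": 0}]'

```text
time_s: 9.98
eef_pos: [0.569, 0.1993, 0.212]
orientation: [0.966, -0.26, 0.0, -0.0]
wrist_force: [-1.7, -0.6, -2.5]
finger_gap: 0.0187
finger_force: 80.3
```

```bash
python3 -c "
from h import *
togo([.57,.201,.2083],240)"
```

```text
t 9.9833 at [0.569  0.1993 0.212 ] d [-0.001 -0.08   0.147] w [-0.002 -0.004 -0.018] F [-1.71 -0.56 -2.47] gap 0.0187
```

move_arm --steps '[{"gripper": 255, "dx": 0, "dy": 0, "dz": 0.05, "wx": 0, "wy": 0, "wz": 0}, {"gripper": 255, "dx": 0, "dy": 0, "dz": 0.1, "wx": 0, "wy": 0, "wz": 0}, {"gripper": 255, "dx": 0, "dy": 0, "dz": 0.15, "wx": 0, "wy": 0, "wz": 0}, {"gripper": 255, "dx": 0, "dy": 0, "dz": 0.15, "wx": 0, "wy": 0, "wz": 0}, {"gripper": 255, "dx": 0, "dy": 0, "dz": 0.15, "wx": 0, "wy": 0, "wz": 0}, {"gripper": 255, "dx": 0, "dy": 0, "dz": 0.15, "wx": 0, "wy": 0, "wz": 0}, {"gripper": 255, "dx": 0, "dy": 0, "dz": 0.15, "wx": 0, "wy": 0, "wz": 0}, {"gripper": 255, "dx": 0, "dy": 0, "dz": 0.15, "wx": 0, "wy": 0, "wz": 0}]'

```text
time_s: 10.65
eef_pos: [0.5692, 0.1994, 0.2079]
orientation: [0.966, -0.26, 0.0, -0.0]
wrist_force: [-1.7, -1.0, 0.2]
finger_gap: 0.019
finger_force: 80.5
```

```bash
python3 - <<'E'
from h import *
o=get_obs(); 
a=np.deg2rad(240); y=np.array([np.cos(a),np.sin(a),0]); z=np.array([0,0,-1.]); B=Ro.from_matrix(np.c_[np.cross(y,z),y,z])
c=np.array([.57,.201,.064])
for d in (0,6,12,18,24):
    R=B*Ro.from_rotvec([0,np.deg2rad(d),0]); up=-R.as_matrix()[:,2]
    togo(c+up*(.010+.1343),Rt=R)
E
```

```text
t 10.65 at [0.5692 0.1994 0.2079] d [-0.005 -0.072 -0.018] w [-0.005 -0.005 -0.019] F [-1.67 -1.02  0.2 ] gap 0.019
t 10.65 at [0.5692 0.1994 0.2079] d [-0.608 -0.071  0.013] w [-0.005  0.995 -0.019] F [-1.67 -1.02  0.2 ] gap 0.019
t 10.65 at [0.5692 0.1994 0.2079] d [-1.205 -0.07   0.108] w [-0.004  1.995 -0.019] F [-1.67 -1.02  0.2 ] gap 0.019
t 10.65 at [0.5692 0.1994 0.2079] d [-1.788 -0.068  0.264] w [-0.003  2.995 -0.019] F [-1.67 -1.02  0.2 ] gap 0.019
t 10.65 at [0.5692 0.1994 0.2079] d [-2.353 -0.067  0.48 ] w [-2.000e-03  3.995e+00 -1.900e-02] F [-1.67 -1.02  0.2 ] gap 0.019
```

The stud is about 6 mm in: force rose about 4.5 N. Now I rock +y down by 24° about the ball centre.

move_arm --steps '[{"gripper": 255, "dx": -0.2, "dy": 0, "dz": 0, "wx": 0, "wy": 0.33, "wz": 0}, {"gripper": 255, "dx": -0.4, "dy": 0, "dz": 0.01, "wx": 0, "wy": 0.67, "wz": 0}, {"gripper": 255, "dx": -0.6, "dy": 0, "dz": 0.02, "wx": 0, "wy": 1.0, "wz": 0}, {"gripper": 255, "dx": -0.8, "dy": 0, "dz": 0.05, "wx": 0, "wy": 1.33, "wz": 0}, {"gripper": 255, "dx": -1.0, "dy": 0, "dz": 0.08, "wx": 0, "wy": 1.67, "wz": 0}, {"gripper": 255, "dx": -1.2, "dy": 0, "dz": 0.12, "wx": 0, "wy": 2.0, "wz": 0}, {"gripper": 255, "dx": -1.4, "dy": 0, "dz": 0.16, "wx": 0, "wy": 2.33, "wz": 0}, {"gripper": 255, "dx": -1.59, "dy": 0, "dz": 0.21, "wx": 0, "wy": 2.67, "wz": 0}, {"gripper": 255, "dx": -1.78, "dy": 0, "dz": 0.27, "wx": 0, "wy": 3.0, "wz": 0}, {"gripper": 255, "dx": -1.97, "dy": 0, "dz": 0.34, "wx": 0, "wy": 3.33, "wz": 0}, {"gripper": 255, "dx": -2.16, "dy": 0, "dz": 0.41, "wx": 0, "wy": 3.67, "wz": 0}, {"gripper": 255, "dx": -2.35, "dy": 0, "dz": 0.48, "wx": 0, "wy": 4.0, "wz": 0}]'

```text
time_s: 11.65
eef_pos: [0.5186, 0.2301, 0.1963]
orientation: [0.944, -0.254, 0.202, 0.053]
wrist_force: [1.3, -1.1, 0.2]
finger_gap: 0.0193
finger_force: 80.6
```

move_arm --steps '[{"gripper": 255, "dx": 0, "dy": 0, "dz": 0, "wx": 0, "wy": 0, "wz": 0}, {"gripper": 255, "dx": 0, "dy": 0, "dz": 0, "wx": 0, "wy": 0, "wz": 0}, {"gripper": 255, "dx": 0, "dy": 0, "dz": 0, "wx": 0, "wy": 0, "wz": 0}, {"gripper": 255, "dx": 0, "dy": 0, "dz": 0, "wx": 0, "wy": 0, "wz": 0}, {"gripper": 255, "dx": 0, "dy": 0, "dz": 0, "wx": 0, "wy": 0, "wz": 0}, {"gripper": 255, "dx": 0, "dy": 0, "dz": 0, "wx": 0, "wy": 0, "wz": 0}, {"gripper": 255, "dx": 0, "dy": 0, "dz": 0, "wx": 0, "wy": 0, "wz": 0}, {"gripper": 255, "dx": 0, "dy": 0, "dz": 0, "wx": 0, "wy": 0, "wz": 0}, {"gripper": 255, "dx": 0, "dy": 0, "dz": 0, "wx": 0, "wy": 0, "wz": 0}, {"gripper": 255, "dx": 0, "dy": 0, "dz": 0, "wx": 0, "wy": 0, "wz": 0}, {"gripper": 255, "dx": 0, "dy": 0, "dz": 0, "wx": 0, "wy": 0, "wz": 0}, {"gripper": 255, "dx": 0, "dy": 0, "dz": 0, "wx": 0, "wy": 0, "wz": 0}]'

```text
time_s: 12.65
eef_pos: [0.5181, 0.2296, 0.1954]
orientation: [0.945, -0.255, 0.2, 0.053]
wrist_force: [-6.1, 2.9, -0.0]
finger_gap: 0.0191
finger_force: 81.1
```

```bash
python3 - <<'E'
from h import *
a=np.deg2rad(240); y=np.array([np.cos(a),np.sin(a),0]); z=np.array([0,0,-1.]); B=Ro.from_matrix(np.c_[np.cross(y,z),y,z])
R=B*Ro.from_rotvec([0,np.deg2rad(24),0]); togo(np.array([.57,.201,.064])-R.as_matrix()[:,2]*.1443,Rt=R)
im=grab_frame("side"); cv2.imwrite("pics/s4.png",im)
w,src=rectify("side",im)
b=proj("side",[.57,.2,.08]); u,v=b.astype(int)
e=cv2.resize(im[v-75:v+45,u-60:u+60],(560,560),interpolation=cv2.INTER_CUBIC)
w=cv2.resize(w[200:740],(560*560//540//2*1+0,560)) if 0 else w[200:760]
cv2.imwrite("pics/r4.png",cv2.resize(np.hstack([cv2.resize(w,(560,560)),e]),(800,400),interpolation=cv2.INTER_AREA))
E
```

```text
t 12.65 at [0.5181 0.2296 0.1954] d [ 0.027 -0.047 -0.005] w [-0.012  0.027 -0.032] F [-6.07  2.86 -0.02] gap 0.0191
```

View pics/r4.png

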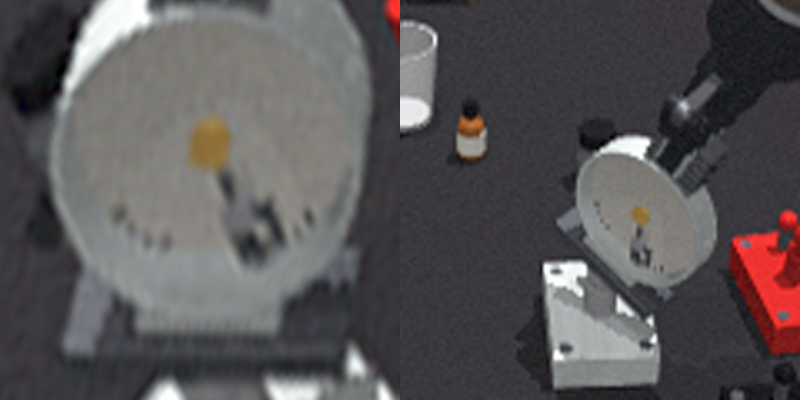

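```bash
python3 - <<'E'
from h import *
im=cv2.imread("pics/s4.png"); w,src=rectify("side",im,s=12); print(w.shape)
w=w[1080:1080+840,520:520+840]
cv2.imwrite("pics/r5.png",cv2.resize(w,(590,590),interpolation=cv2.INTER_AREA))
E
```

```text
(2280, 1680, 3)
```

View pics/r5.png

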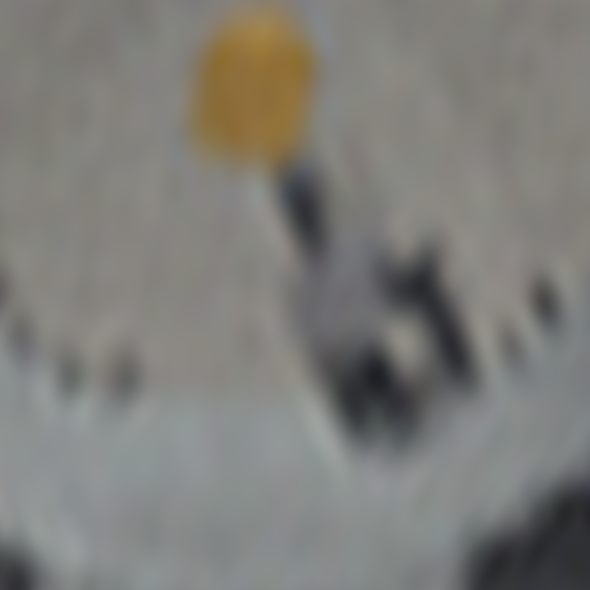

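move_arm --steps '[{"gripper": 255, "dx": 0, "dy": 0, "dz": 0, "wx": 0, "wy": 0, "wz": 0}, {"gripper": 255, "dx": 0, "dy": 0, "dz": 0, "wx": 0, "wy": 0, "wz": 0}]' --grip_force 110

```text
time_s: 12.87
eef_pos: [0.5183, 0.2295, 0.1956]
orientation: [0.945, -0.255, 0.2, 0.053]
wrist_force: [-5.7, 3.3, -0.3]
finger_gap: 0.0187
finger_force: 108.6
```

```bash
python3 - <<'E'
from h import *
ims=[]
for i in range(6):
    ims.append(grab_frame("side").astype(float)); o=get_obs(); print(o["wrist_force"].round(1),o["moment"].round(2),o["eef_pos"].round(4))
im=np.mean(ims,0).astype(np.uint8); cv2.imwrite("pics/s6.png",im)
# is the gauge turned in the grip? fit edges of foot: compare the picture at lift (s2, upright) with model
for t in ("index","pointer"):
  for k in masks_of(t,"side")[:1]: 
    ys,xs=np.where(k["region"]); print(t,k["confidence"],k["position"],len(xs))
R=Ro.from_quat(o["orientation"]).as_matrix(); gx,gy,gz=-R[:,1],-R[:,0],-R[:,2]; f=o["eef_pos"]-gz*.1343
s=5; h=im.copy(); b=proj("side",f+gz*.06); u,v=b.astype(int); x0,y0=u-60,v-55
h=cv2.resize(im[y0:y0+110,x0:x0+120],None,fx=s,fy=s,interpolation=cv2.INTER_CUBIC)
P=lambda p:tuple(int(q) for q in (proj("side",p)-[x0,y0]+.5)*s)
for A,B in [((.016,-.05,.012),(.016,.05,.012)),((.016,-.05,0),(.016,.05,0)),((.016,.05,0),(.016,.05,.012)),((.01,.022,.13),(.01,.022,.168)),((.01,-.022,.13),(.01,-.022,.168))]:
    cv2.line(h,P(f+R@np.diag([1,1,1])@[0,0,0]+gx*A[0]+gy*A[1]+gz*A[2]),P(f+gx*B[0]+gy*B[1]+gz*B[2]),(0,255,0),1)
for d,c in ((24,(0,255,255)),):
    ct=f+gz*.072+gx*.008
    for a in (24,):
        e=lambda a,r:ct+r*(np.sin(np.radians(a))*gy-np.cos(np.radians(a))*gz)
        cv2.circle(h,P(e(a,.046)),2,(0,0,255),-1)
cv2.imwrite("pics/s6c.png",h)
E
```

```text
[-5.4  3.3  0.2] [ 1.35  2.63 -0.04] [0.5183 0.2295 0.1956]
[-4.7  2.6 -0.2] [ 1.4   2.68 -0.12] [0.5183 0.2295 0.1956]
[-5.8  2.2  0.5] [ 1.38  2.64 -0.03] [0.5183 0.2295 0.1956]
[-5.   1.8 -0.1] [ 1.37  2.62 -0.07] [0.5183 0.2296 0.1956]
[-5.4  3.2 -0.1] [ 1.37  2.62 -0.07] [0.5183 0.2295 0.1956]
[-5.5  1.7 -0.1] [ 1.38  2.6  -0.05] [0.5183 0.2295 0.1956]
pointer 0.41 [262.5, 194.9] 597
```

View pics/s6c.png

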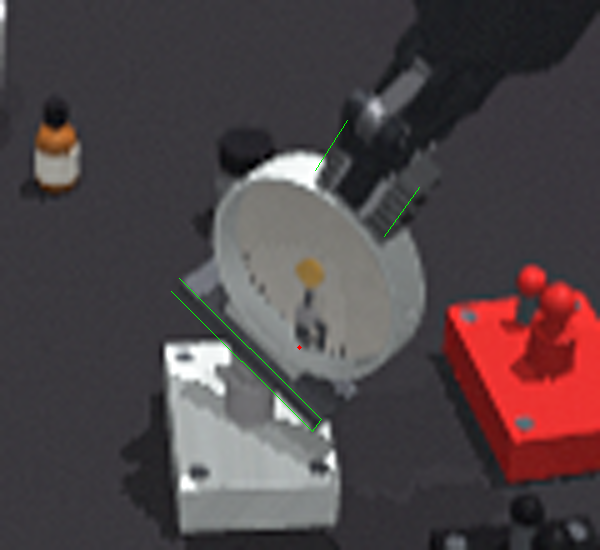

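```bash
python3 - <<'E'
from h import *
im=cv2.imread("pics/s6.png"); o=get_obs()
R=Ro.from_quat(o["orientation"]).as_matrix(); gz=-R[:,2]; f=o["eef_pos"]-gz*.1343
b=proj("side",f+gz*.06); u,v=b.astype(int); x0,y0=u-60+50,v-55+50
g=cv2.cvtColor(im,cv2.COLOR_BGR2GRAY)[y0:y0+26,x0:x0+24]; print(x0,y0); print(g)
c=f+gz*.072; print("plumb dir",proj("side",c-[0,0,.046])-proj("side",c))
gy=-R[:,0]
for a in (10,24,38): print(a,proj("side",c+.046*(np.sin(np.radians(a))*gy-np.cos(np.radians(a))*gz))-[x0,y0])
print(proj("side",c)-[x0,y0])
E
```

```text
323 234
[[128 132 130 131 128 131 130 129 129 130 128 128 125 128 125 123 124 124
  124 124 124 126 125 121]
 [130 131 131 132 129 130 130 131 130 131 126 124 128 125 121 127 124 125
  125 124 125 125 126 123]
 [132 132 132 131 130 130 130 133 131 126 116 115 122 130 125 129 129 126
  125 125 126 127 126 124]
 [133 132 132 131 131 130 134 132 132 115 110 113 116 125 129 130 132 127
  125 125 125 126 128 125]
 [125 134 135 133 134 132 133 131 130 116 111 114 113 117 122 129 129 130
  126 124 128 126 125 124]
 [ 95 134 136 134 133 132 132 132 132 126 113 115 115 114 115 131 130 129
  124 125 125 126 124 122]
 [105 134 125 135 133 133 132 131 133 133 124 117 117 118 122 132 130 130
  124 125 126 126 124 123]
 [143 128  91 133 135 134 132 133 132 136 130 108 114 125 132 133 131 130
  125 126 127 127 124 124]
 [149 126 101 135 134 135 133 131 132 134 131  73  98 126 130 133 132 131
  128 126 127 127 127 127]
 [147 147 144 124 135 135 135 133 133 135 125  51  90 125 126 132 133 133
  133 125 127 128 128 127]
 [145 146 148 122 135 134 134 133 136 130 111  55 104 128 124 132 132 132
  134 12
[... 983 characters left out ...]
20 107 140 105 138
   72 129 129 129 129 127]
 [ 51  70  68  71 108 120 130 136 137 139 138 141 141 140 139 138 117 134
   97 128 128 119 117 112]
 [ 52  49  69  71  65 107 126 127 127 136 138 140 137 137 137 135 134 130
  129 125 125 103 104 104]
 [ 60  50  50  66  62  64 112 131 124 126 131 128 137 138 136 134 129 126
  122 125 121 114 121 125]
 [ 89  61  50  50  69  64  64 113 131 119  98  88 116 130 128 134 131 129
  123 126 125 131 119 113]
 [105  82  65  51  50  69  63  63 114  93  49  47  57  87  91 109 125 124
  122 124 108 108  81  53]]
plumb dir [-1.03949528 14.82044594]
10 [ 7.74614111 15.02076903]
24 [11.34406938 17.33412405]
38 [15.04411937 18.80737811]
[12.37382977  2.47274998]
```

The pointer sits in the gap but about 2–3 mm nearer the low-angle prong: prongs at columns 332.4 and 336.7, pointer at 333.8. I rock a further 2.7°.

move_arm --steps '[{"gripper": 255, "dx": -0.09, "dy": 0, "dz": 0, "wx": 0, "wy": 0.15, "wz": 0}, {"gripper": 255, "dx": -0.18, "dy": 0, "dz": 0, "wx": 0, "wy": 0.3, "wz": 0}, {"gripper": 255, "dx": -0.27, "dy": 0, "dz": 0, "wx": 0, "wy": 0.45, "wz": 0}, {"gripper": 255, "dx": -0.27, "dy": 0, "dz": 0, "wx": 0, "wy": 0.45, "wz": 0}, {"gripper": 255, "dx": -0.27, "dy": 0, "dz": 0, "wx": 0, "wy": 0.45, "wz": 0}, {"gripper": 255, "dx": -0.27, "dy": 0, "dz": 0, "wx": 0, "wy": 0.45, "wz": 0}, {"gripper": 255, "dx": -0.27, "dy": 0, "dz": 0, "wx": 0, "wy": 0.45, "wz": 0}, {"gripper": 255, "dx": -0.27, "dy": 0, "dz": 0, "wx": 0, "wy": 0.45, "wz": 0}, {"gripper": 255, "dx": -0.27, "dy": 0, "dz": 0, "wx": 0, "wy": 0.45, "wz": 0}, {"gripper": 255, "dx": -0.27, "dy": 0, "dz": 0, "wx": 0, "wy": 0.45, "wz": 0}, {"gripper": 255, "dx": -0.27, "dy": 0, "dz": 0, "wx": 0, "wy": 0.45, "wz": 0}, {"gripper": 255, "dx": -0.27, "dy": 0, "dz": 0, "wx": 0, "wy": 0.45, "wz": 0}]'

```text
time_s: 14.27
eef_pos: [0.513, 0.2325, 0.1931]
orientation: [0.94, -0.253, 0.223, 0.059]
wrist_force: [-3.1, 3.3, -0.4]
finger_gap: 0.0184
finger_force: 108.9
```

move_arm --steps '[{"gripper": 255, "dx": 0, "dy": 0, "dz": 0, "wx": 0, "wy": 0, "wz": 0}, {"gripper": 255, "dx": 0, "dy": 0, "dz": 0, "wx": 0, "wy": 0, "wz": 0}, {"gripper": 255, "dx": 0, "dy": 0, "dz": 0, "wx": 0, "wy": 0, "wz": 0}, {"gripper": 255, "dx": 0, "dy": 0, "dz": 0, "wx": 0, "wy": 0, "wz": 0}, {"gripper": 255, "dx": 0, "dy": 0, "dz": 0, "wx": 0, "wy": 0, "wz": 0}, {"gripper": 255, "dx": 0, "dy": 0, "dz": 0, "wx": 0, "wy": 0, "wz": 0}, {"gripper": 255, "dx": 0, "dy": 0, "dz": 0, "wx": 0, "wy": 0, "wz": 0}, {"gripper": 255, "dx": 0, "dy": 0, "dz": 0, "wx": 0, "wy": 0, "wz": 0}, {"gripper": 255, "dx": 0, "dy": 0, "dz": 0, "wx": 0, "wy": 0, "wz": 0}, {"gripper": 255, "dx": 0, "dy": 0, "dz": 0, "wx": 0, "wy": 0, "wz": 0}]'

```text
time_s: 15.1
eef_pos: [0.513, 0.2324, 0.193]
orientation: [0.94, -0.253, 0.223, 0.059]
wrist_force: [-2.7, 4.2, 0.0]
finger_gap: 0.0186
finger_force: 108.9
```

```bash
python3 - <<'E'
from h import *
ims=[grab_frame("side").astype(float) for i in range(3)]; im=np.mean(ims,0).astype(np.uint8); cv2.imwrite("pics/s7.png",im)
o=get_obs(); R=Ro.from_quat(o["orientation"]).as_matrix(); gz=-R[:,2]; f=o["eef_pos"]-gz*.1343
print(o["time_s"],o["eef_pos"].round(4),f.round(4),np.degrees(np.arccos(gz[2])),o["wrist_force"].round(1),o["finger_force"])
g=cv2.cvtColor(im,cv2.COLOR_BGR2GRAY)
print(g[240:257,328:343])
cv2.imwrite("pics/s7c.png",cv2.resize(im[215:275,305:365],(600,600),interpolation=cv2.INTER_CUBIC))
E
```

```text
15.25 [0.513  0.2324 0.193 ] [0.5653 0.2023 0.073 ] 26.69600455336802 [-2.8  3.8  0.3] 108.90166997909546
[[133 134 132 130 133 129 116 114 115 118 115 130 132 131 130]
 [133 134 132 134 133 137 124 119 118 119 116 132 133 128 132]
 [134 133 134 133 134 135 132 111 115 126 129 134 132 131 132]
 [135 134 136 132 132 136 132  75 103 126 127 133 133 132 133]
 [137 136 136 136 135 139 122  46 105 126 128 132 133 132 132]
 [137 134 134 135 137 131 105  52 101 130 126 133 132 134 134]
 [142 138 136 135 130 114 109  82 110 125 128 132 133 133 133]
 [147 141 137 136 113 108 104 105 117 119 128 135 133 131 132]
 [145 146 145 140 110  98 105 110 112 101 123 137 134 133 134]
 [144 146 148 147  90  65 113 104 106  67  98 139 137 135 136]
 [142 141 144 150  76  53 106  86 106  48  73 136 137 136 133]
 [138 142 146 150 100  75  71  68 114  50  95 138 139 137 136]
 [134 139 142 146 134 109  72  68 107  48 111 139 136 134 137]
 [142 135 138 143 148 138  85  66  87  45 126 139 139 126 138]
 [141 140 136 141 143 150 121  93 100  81 142 120 138  93 136]
 [123 134 138 138 142 142 145 130 130 130 143  99 136  86 123]
 [112 122 131 136 142 141 138 142 141 140 138 138 133 114 112]]
```

View pics/s7c.png

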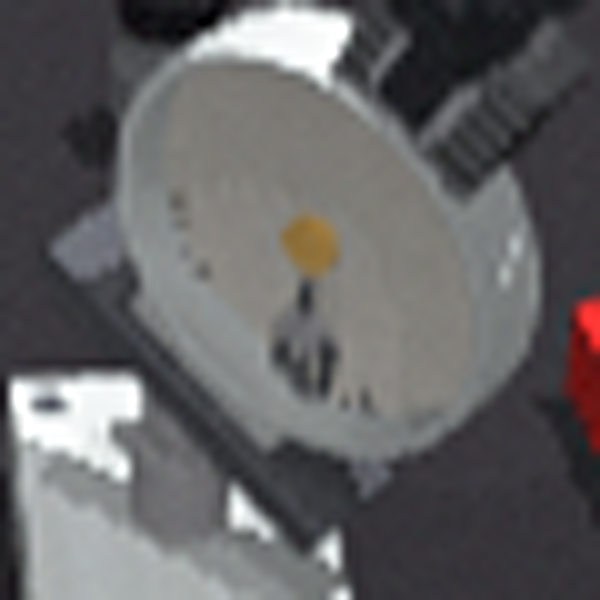

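The pointer tip at column 334.6 sits midway between the prong ends at 332.7 and 337.1. The stud is about 6 mm pressed by both force and height, and the foot centre is about 5 mm from the stud axis. I hand it in.

```bash
python3 -c "
from h import *
print(job_done())"
```

```text
the job is handed in; nothing more can be done
None
```

I handed the job in at about 15 s: the gauge is held on the white block's tall stud, about 6 mm pressed, with the pointer at rest in the index gap (within about 1 mm by camera); no verdict came back.

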